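# Bring the opening to the knob bay and put the knob away

## Task

A brass cabinet knob was left on the bench and belongs in the hardware box, in the bay that holds the other brass knobs. Move the box's clear covers one after another along their grooves into the open space - each has to be raised a few millimetres out of its seat by its pull and must drop home in the next seat - until that whole bay lies open; then put the knob down in it with the others. Do not disturb the glue bottle or the screw tin.

Things in the scene. Friction and masses are not known exactly. Their poses are not given: they have to be found in the camera images.
- hardware_box: wooden box fixed to the bench, 152 mm (its x) by 359 mm (its y), 57 mm high; origin at the centre of its underside, on the bench; x points away from the robot (yaw within 0.2 rad), y left, z up. Four bays in a row, centred at y = +127.5, +42.5, -42.5, -127.5 mm, each 120 (x) by 77 mm (y) inside. Three clear covers sit over the three left bays; the right-most starts open.
- cover_run (a point): box centre, 45 mm up: the upper faces of seated covers. Covers move along the box's y, held in grooves under aluminium rails; they cannot come out or pass one another. Round steel rods between the bays stand 3 mm above the ledges and bound 80 mm seats. A cover must rise 3 to 8.5 mm (6 is best; the rails stop it at 8.5) to cross a rod and drops home within 3 mm of a bay's centre; play in x 1.5 mm.
- cover_a_pull (a point): centre of the wooden pull, half-way up it (57 mm above the bench, seated), on the left-most of the three clear covers as seen from the robot at the start; axes as the box's. All three are alike: pull 52 mm (x) by 14 mm (y, pinch it here) by 24 mm high, top 69 mm above the bench; clear plate 133 mm (x) by 74 mm (y) by 5 mm, the pull in its middle; about 70 g.
- cover_b_pull (a point): centre of the wooden pull, half-way up it (57 mm above the bench, seated), on the middle of the three clear covers as seen from the robot at the start; axes as the box's.
- cover_c_pull (a point): centre of the wooden pull, half-way up it (57 mm above the bench, seated), on the right-most of the three clear covers as seen from the robot at the start; axes as the box's.
- knob_bay (a point): centre of the bay that holds the other brass knobs, on its green felt, 7.5 mm above the bench; axes as the box's. It is one of the two left bays and starts covered. Two knobs like the loose one stand fixed at its far side, at x = +41 mm, y = +18 and -18 mm from here; from x = -60 to +25 mm it is empty. From the felt to the rails' top: 49.5 mm.
- brass_knob_centre (a point): loose brass cabinet knob standing on its round foot on the bench, 30 mm high, 50 to 80 g; foot 24 mm across, head 31 mm across between 17 and 23 mm above the underside, domed top. This point lies on its axis, half-way up, 15 mm above its underside; z is the axis.
- screw_tin: open round tin of screws, 74 mm across and 34 mm high, a bystander left of the box; origin at the centre of its underside
- glue_bottle: yellow glue bottle, 63 mm across and 188 mm high, a bystander behind the box; origin at the centre of its underside
There are look-alikes about, which are no part of the job. Of the things that look like the part that bears brass_knob_centre, take the one that is farthest from the robot's base at the start.

How it is judged:
By the outcome, as a careful person would: the job done as asked, in the order asked, and still so for the second after the job is handed in, with the robot touching nothing.
It also fails if it takes over 67 s, if anything falls off the work surface, if the arm or the gripper's body presses on something with over 40 N, if the wrist force passes 120 N, or if a joint passes its speed limit or range.

## Robot

A 6-joint arm with a two-finger parallel gripper is mounted at the origin on a cart in front of the work surface, level with it; the furniture and walls round the work are solid. World frame = base frame: x ahead of the robot, y to its left, z up, the work surface at z = 0. Lengths are in mm, angles in rad, forces in N, time in s.
With the tool pointing down it reaches from about 350 to 875 mm from the base axis. Payload 4.2 kg.
Tool frame: the origin (TCP) lies on the centre line of the jaws, within the pads' length; the fingertips stand 8 mm ahead of it and the grasp point (between the pads) lies 11 mm behind it; z points along the fingers, y is the line along which they close (so a half turn about z gives the same grasp; the last joint's range is limited). The gripper opens to 85 mm and grips with 20 to 120 N. Pads are 22 mm wide; open, the fingers measure 114 mm over their backs; the gripper's body (76 mm by 85 mm) begins 54 mm behind the grasp point. The pads swing forward as they close: fully open they stand 13 mm farther back than shut.
Start: joints at [-1.085, 0.385, 0.008, 0, -1.194, -0.259], TCP at [140.556, -608.969, 239.312] pointing down, gripper open.
Joint ranges: [-3.14, 3.14], [-1.21, 2.06], [-1.07, 1.41], [-3.16, 2.05], [-2.99, -0.16], [-3.1, 3.1]. Speed limits (rad/s): [2.79, 2.79, 3.14, 3.14, 3.14, 3.14].

## Interface

Orientations are given as a unit quaternion [x, y, z, w].
In Python, from cell import arm gives the robot as it stands.
- The arm moves only by the tool apply_moves, never from a script. Its argument "commands" is a list of rows, each an object with "claw": the opening, from -1 (shut) to 1 (fully open), so that 0 is half open; "slide": the shift along the tool's x, y, z in cm, a list of three; "angular": the turn, a rotation vector about the tool's x, y, z in degrees, a list of three. A call has 1 to 20 rows; each row is the pose to reach, as a shift and turn from the pose commanded when the call began, along the tool's axes at that moment; what a row does not reach only later rows make up. A row lasts 1/12 s, in which the tool goes at most 41.7 mm and 7.16 degrees, less where a joint would pass 70% of its speed; a pose out of reach is approached as far as the arm can. A call with a gripper value outside its range is refused whole. The fingers move at their own pace and stop on an object; "squeeze" is the grip in N (left out, the last holds). Time passes only in rows, so rows that repeat a pose let the fingers close. It gives the time, the measured TCP pose, the force, the opening and the grip force at its end, in the units of the state.
- arm.state(): the state, without advancing time (a new reading comes with each control period).
- arm.capture(name): name is "scene" or "side" or "wrist"; returns a dict with "pixels" (420x560x3 uint8, blue, green, red), "fx", "fy", "cx", "cy" (pixels), "rvec" (rotation vector, rad) and "tvec" (3), from world to camera coordinates, as OpenCV has them. Camera axes: x right, y down, z forward; pixel columns grow to the right and rows downward; lengths in mm; the calibration is good to about 2 mm. A picture is of the moment at which its call begins. There is no depth.
- arm.hand_in(): hands the job in; it is judged then, once.
Trained networks look in a picture, given as the dict that the camera call returned (one of the last four; its "shot" number tells which), for a name from the list of things; names that differ only in an ending like _2 or _b are one class to them, and where a whole thing is asked for, a point or a joint stands for the part that bears it (a point fixed in the world has none). Each returns a list of dicts, best first, with "p" (0 to 1); they miss things now and then, are a little off and sometimes report something else, mostly with a low value. They report only what shows in the picture. A call takes as long as a camera call. They do not tell look-alikes from the thing itself.
- arm.spot_in(picture, name): "rect" ([centre column, centre row, width, height] as shares, 0 to 1, of the picture: columns of its width, rows of its height, round what is visible of it).
- arm.mark_of(picture, name): "at" ([column, row] as shares, 0 to 1, of the picture: columns of its width, rows of its height: a listed point, or the origin of a listed thing).
The state is a dict: "t": time; "joint_pos": joint angles; "qvel": joint speeds; "effort": joint torques, N m; "tool_pos": TCP position; "ee_rot": TCP orientation; "contact_force": force on the tool from outside, world axes, zero at the start; "torque": the same for the moment, N m; "opening": finger opening in mm; "grip_force": force on a finger pad.
Only numpy, scipy, OpenCV 4.12 (cv2) and the standard library are available. Lean on these libraries where they do the work, as an engineer would, in place of code of your own. Each camera call takes 0.05 s, during which the arm holds its last target. There are 200 camera calls.

## Working session

There is one attempt and no reset: what is moved stays moved. The work goes in short steps, Python scripts to look and compute and a tool call to move; the robot and the scene stay as the last step left them, time stands still between calls to the robot, and variables do not carry over. Pictures are saved under pics/ and viewed, at most 10 in all, crops included, and the job is handed in when it is done.

Besides the shell and the picture viewer there is one more tool, called in YAML: its name, and indented under it one key for each argument. apply_moves: Moves the arm, as the interface text tells. Its arguments: {"type":"object","properties":{"commands":{"type":"array"},"squeeze":{"type":"number"}},"required":["commands"]}

```bash
ls; mkdir -p pics
cat > h.py <<'E'
import numpy as np,cv2
from cell import arm
from scipy.spatial.transform import Rotation as R
def cam(p):
    Rm=cv2.Rodrigues(np.array(p["rvec"],float))[0]; t=np.array(p["tvec"],float).ravel()
    K=np.array([[p["fx"],0,p["cx"]],[0,p["fy"],p["cy"]],[0,0,1]]); return Rm,t,K
def ray(p,at):
    Rm,t,K=cam(p); d=Rm.T@np.linalg.inv(K)@np.array([at[0]*560,at[1]*420,1]); return -Rm.T@t,d/np.linalg.norm(d)
def onz(p,at,z):
    o,d=ray(p,at); return o+d*(z-o[2])/d[2]
def proj(p,X):
    Rm,t,K=cam(p); q=K@(Rm@np.array(X,float)+t); return q[:2]/q[2]
Z={"hardware_box":0,"cover_run":45,"cover_a_pull":57,"cover_b_pull":57,"cover_c_pull":57,"knob_bay":7.5,"brass_knob_centre":15,"screw_tin":0,"glue_bottle":0}
def totool(dw):
    r=R.from_quat(arm.state()["ee_rot"]); return r.inv().apply(dw)/10
E
python3 - <<'E'
from h import *
np.set_printoptions(precision=1,suppress=True)
for c in ["scene","side"]:
    p=arm.capture(c); cv2.imwrite(f"pics/{c}0.png",p["pixels"])
    print(c,(-cam(p)[0].T@cam(p)[1]))
    for n,z in Z.items():
        for r in arm.mark_of(p,n)[:5]:
            print(n,round(r["p"],2),np.array(r["at"])*[560,420],onz(p,r["at"],z))
print(arm.state())
E
```

```text
pics
scene [-321.5 1055.5  896.5]
hardware_box 0.74 [279.2 238. ] [566.8  82.3   0. ]
cover_run 0.97 [281.1 226.3] [559.3  80.5  45. ]
cover_a_pull 0.81 [253.2 240.3] [560.1 200.3  57. ]
cover_b_pull 0.69 [274.3 228. ] [556.4 114.2  57. ]
cover_c_pull 0.59 [289.5 214. ] [573.   25.3  57. ]
brass_knob_centre 0.66 [348.2 230. ] [417.5 -69.4  15. ]
brass_knob_centre 0.65 [387.6 205.9] [ 401.  -270.5   15. ]
brass_knob_centre 0.62 [361.9 209.8] [ 452.2 -196.2   15. ]
brass_knob_centre 0.52 [378.7 191.2] [ 476.9 -337.2   15. ]
screw_tin 0.76 [181.5 269.4] [675.5 376.5   0. ]
glue_bottle 0.68 [266.3 189.5] [ 806.8 -118.9    0. ]
side [ 535.  -988.4  460.3]
hardware_box 0.88 [256.1 233.5] [564.4  79.9   0. ]
cover_run 0.66 [264.4 216.6] [587.9  91.3  45. ]
cover_a_pull 0.88 [247.5 199.7] [543.4 202.4  57. ]
cover_b_pull 0.8 [251.3 211.9] [552.5  98.   57. ]
cover_c_pull 0.82 [264.8 217.9] [587.1  50.5  57. ]
brass_knob_centre 0.67 [206. 284.] [ 451.6 -213.1   15. ]
brass_knob_centre 0.64 [183.1 304.9] [ 414.4 -289.2   15. ]
brass_knob_centre 0.58 [196.1 256.5] [418.4 -83.3  15. ]
screw_tin 0.74 [263.3 217.9] [589.9 197.5   0. ]
screw_tin 0.63 [283.3 201.6] [663.9 344.6   0. ]
glue_bottle 0.64 [356.5 265. ] [ 793.7 -120.3    0. ]
{'t': 1.0, 'joint_pos': array([-1.1,  0.4,  0. , -0. , -1.2, -0.3]), 'qvel': array([-0., -0.,  0., -0., -0., -0.]), 'effort': array([  0. , -39.2,  18.9,   4.2,  -0. ,   0. ]), 'tool_pos': array([ 140.6, -609. ,  239.3]), 'ee_rot': array([-0.1,  1. , -0. ,  0. ]), 'contact_force': array([ 0.,  1., -1.]), 'torque': array([-0., -0., -0.]), 'grip_force': 0.0, 'opening': 85.19384741695578}
```

View pics/scene0.png

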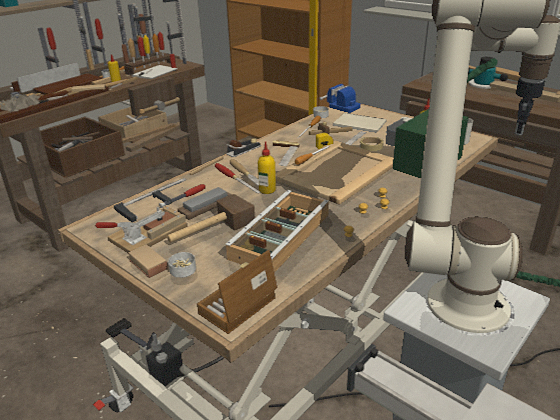

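View pics/side0.png

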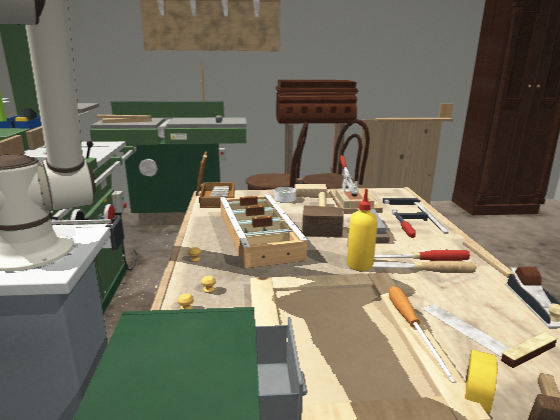

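Scene view: four brass knobs on the bench at about (348,230), (362,210), (385,206) and (381,191). The box is at (279,230), with covers on its three left bays and the near-right bay open. The (381,191) knob at about (477,-337) looks farthest from the base, and I'll check it from the wrist camera.

```bash
cat >> h.py <<'E'
def goto(pos,yaw):
    "slide (cm) and angular (deg) to reach pos with tool-down, tool y at world yaw+90deg"
    s=arm.state(); r=R.from_quat(s["ee_rot"]); T=R.from_euler('z',yaw)*R.from_matrix(np.diag([-1.,1,-1]))
    print("slide",np.round(r.inv().apply(np.array(pos)-s["tool_pos"])/10,2),"ang",np.round(np.degrees((r.inv()*T).as_rotvec()),2))
E
python3 - <<'E'
from h import *
np.set_printoptions(precision=3,suppress=True)
s=arm.state();print(s["ee_rot"],R.from_quat(s["ee_rot"]).as_matrix())
p=arm.capture("wrist");Rm,t,K=cam(p);print("campos rel tool",R.from_quat(s["ee_rot"]).inv().apply(-Rm.T@t-s["tool_pos"]),"fwd world",Rm[2],K[0])
goto([440,-240,380],0.1)
goto([520,100,330],0.1)
p=arm.capture("scene"); i=cv2.resize(p["pixels"][170:260,320:420],None,fx=6,fy=6,interpolation=cv2.INTER_CUBIC);cv2.imwrite("pics/crop1.png",i)
E
```

```text
[-0.113  0.994 -0.     0.   ] [[-0.974 -0.225  0.   ]
 [-0.225  0.974 -0.   ]
 [-0.    -0.    -1.   ]]
campos rel tool [  67.652   -1.122 -135.193] fwd world [ 0.261  0.059 -0.963] [304.29    0.    280.557]
slide [-37.47  29.22 -14.07] ang [-0.   -0.    7.27]
slide [-52.92  60.55  -9.07] ang [-0.   -0.    7.27]
```

View pics/crop1.png

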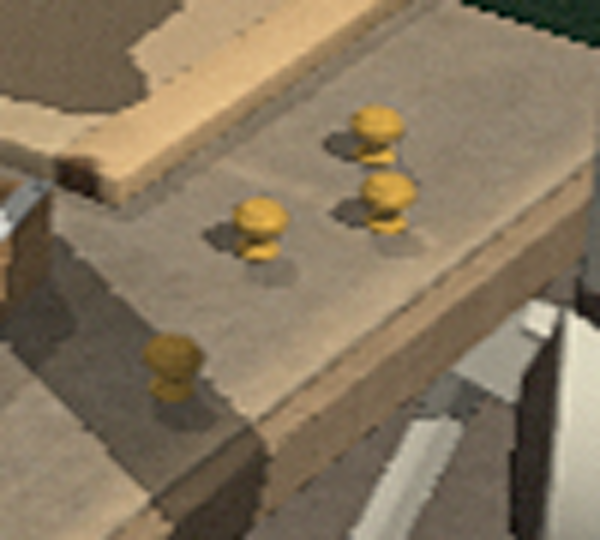

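The crop shows four standing knobs at scene pixels of about (349,231), (363,210), (384,203) and (383,192). The upper-right one fits "farthest", and a wrist view will confirm it.

apply_moves:
  commands:
    - {"claw":1,"slide":[0,0,-4],"angular":[0,0,0]}
    - {"claw":1,"slide":[0,0,-8],"angular":[0,0,0]}
    - {"claw":1,"slide":[0,0,-12],"angular":[0,0,0]}
    - {"claw":1,"slide":[-37,29,-14],"angular":[0,0,7.3]}
    - {"claw":1,"slide":[-37,29,-14],"angular":[0,0,7.3]}
    - {"claw":1,"slide":[-37,29,-14],"angular":[0,0,7.3]}
    - {"claw":1,"slide":[-37,29,-14],"angular":[0,0,7.3]}
    - {"claw":1,"slide":[-37,29,-14],"angular":[0,0,7.3]}
    - {"claw":1,"slide":[-37,29,-14],"angular":[0,0,7.3]}
    - {"claw":1,"slide":[-37,29,-14],"angular":[0,0,7.3]}
    - {"claw":1,"slide":[-37,29,-14],"angular":[0,0,7.3]}
    - {"claw":1,"slide":[-37,29,-14],"angular":[0,0,7.3]}
    - {"claw":1,"slide":[-37,29,-14],"angular":[0,0,7.3]}
    - {"claw":1,"slide":[-37,29,-14],"angular":[0,0,7.3]}
    - {"claw":1,"slide":[-37,29,-14],"angular":[0,0,7.3]}
    - {"claw":1,"slide":[-37,29,-14],"angular":[0,0,7.3]}

```text
t: 2.43
tool_pos: [437.7, -240.8, 379.3]
ee_rot: [-0.052, 0.999, 0.0, 0.0]
contact_force: [-0.3, 0.2, -0.0]
opening: 85.2
grip_force: 0.0
```

Run:
```python
from h import *
np.set_printoptions(precision=1,suppress=True)
p=arm.capture("wrist"); cv2.imwrite("pics/w1.png",p["pixels"])
for n,z in Z.items():
    for r in arm.mark_of(p,n)[:5]:
        X=onz(p,r["at"],z);print(n,round(r["p"],2),np.array(r["at"])*[560,420],X,np.hypot(*X[:2]))
s=arm.state();print(s["t"],s["tool_pos"],s["joint_pos"])
goto([520,70,330],0.1)
```

```text
hardware_box 0.79 [442.7 261.5] [572.3  70.6   0. ] 576.660138328415
cover_run 0.92 [458.3 273.5] [573.5  74.4  45. ] 578.3408911656508
cover_a_pull 0.65 [538.7 267. ] [543.1 194.   57. ] 576.7438086429239
cover_b_pull 0.63 [483.6 273. ] [563.1 107.4  57. ] 573.2398216036736
cover_c_pull 0.97 [433.3 279.1] [582.6  27.6  57. ] 583.2852734063599
knob_bay 0.46 [514.9 257.8] [548.7 193.4   7.5] 581.8164497488298
brass_knob_centre 0.86 [387.4 166.2] [410.5 -69.9  15. ] 416.419631801909
brass_knob_centre 0.75 [222.4 180.4] [ 461.9 -336.6   15. ] 571.5371634167369
brass_knob_centre 0.59 [258.2 158.8] [ 420.6 -280.6   15. ] 505.61350019810857
brass_knob_centre 0.49 [296.7 185. ] [ 456.8 -213.5   15. ] 504.2026675699453
glue_bottle 0.66 [321.7 357.4] [ 803.9 -120.5    0. ] 812.9034715183035
2.9333 [ 435.4 -243.8  379.3] [-0.2  0.1 -0.   0.  -1.4 -1.3]
slide [-11.5  30.4   4.9] ang [-0.   0.  -0.1]
```

View pics/w1.png

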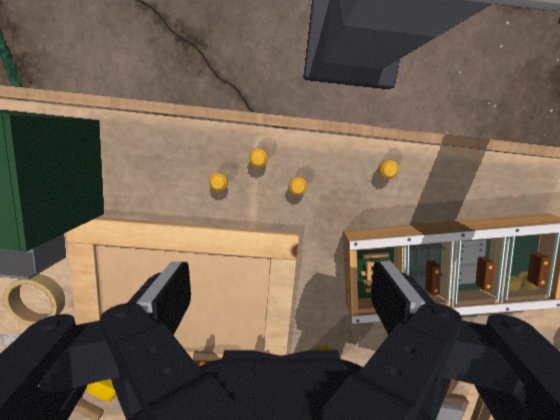

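Wrist view: knobs at (218,182), (258,158), (297,186) and (389,169). Their distances from the base are about 571, 505, 504 and 416 mm, so the target is the one at pixel (218,182), near the green cabinet. Next I'll look over the box.

apply_moves:
  commands:
    - {"claw":1,"slide":[-4,31,2],"angular":[0,0,0]}
    - {"claw":1,"slide":[-4,31,2],"angular":[0,0,0]}
    - {"claw":1,"slide":[-4,31,2],"angular":[0,0,0]}
    - {"claw":1,"slide":[-4,31,2],"angular":[0,0,0]}
    - {"claw":1,"slide":[-4,31,2],"angular":[0,0,0]}
    - {"claw":1,"slide":[-4,31,2],"angular":[0,0,0]}
    - {"claw":1,"slide":[-4,31,2],"angular":[0,0,0]}
    - {"claw":1,"slide":[-4,31,2],"angular":[0,0,0]}
    - {"claw":1,"slide":[-4,31,2],"angular":[0,0,0]}
    - {"claw":1,"slide":[-4,31,2],"angular":[0,0,0]}
    - {"claw":1,"slide":[-4,31,2],"angular":[0,0,0]}

```text
t: 3.85
tool_pos: [444.9, 68.8, 359.4]
ee_rot: [-0.05, 0.999, -0.0, 0.0]
contact_force: [-0.4, -0.2, -0.3]
opening: 85.6
grip_force: 0.0
```

Run:
```python
from h import *
np.set_printoptions(precision=1,suppress=True)
p=arm.capture("wrist"); cv2.imwrite("pics/w2.png",p["pixels"])
for n,z in Z.items():
    for r in arm.mark_of(p,n)[:5]:
        X=onz(p,r["at"],z);print(n,round(r["p"],2),np.array(r["at"])*[560,420],X)
s=arm.state();print(s["t"],s["tool_pos"],s["joint_pos"])
```

```text
hardware_box 0.61 [274.3 244.5] [570.6  68.6   0. ]
cover_run 0.76 [276.6 254.5] [569.7  73.2  45. ]
cover_a_pull 0.73 [358.6 249.2] [543.2 197.8  57. ]
cover_b_pull 0.91 [299.1 254.2] [560.6 107.5  57. ]
cover_c_pull 0.59 [243.  259.5] [578.2  21.6  57. ]
brass_knob_centre 0.95 [ 20.4 158.7] [ 462.  -338.9   15. ]
brass_knob_centre 0.81 [ 55.2 135. ] [ 420.3 -281.3   15. ]
screw_tin 0.68 [432.5 312.4] [675.2 372.8   0. ]
4.35 [444.9  68.9 359.4] [ 0.5  0.  -0.2  0.  -1.4 -2. ]
```

View pics/w2.png

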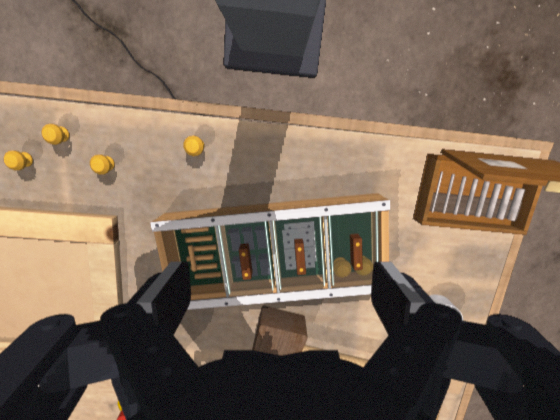

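This view shows pulls at (245,260), (299,257) and (356,251), and brass knobs under the right-hand cover in the image at (343,268) and (367,268). So the knob bay is the left-most, and all three covers must shift right: c, then b, then a. I'll refine the box pose using the rails and pulls.

Run:
```python
from h import *
np.set_printoptions(precision=1,suppress=True)
p=arm.capture("wrist"); im=p["pixels"]; hsv=cv2.cvtColor(im,cv2.COLOR_BGR2HSV)
# pulls: saturated reddish brown in the box area
m=((hsv[...,0]<12)&(hsv[...,1]>120)&(hsv[...,2]>40)).astype(np.uint8); m[:225]=0;m[290:]=0;m[:,:215]=0;m[:,385:]=0
n,l,st,c=cv2.connectedComponentsWithStats(m)
for i in range(1,n):
    if st[i,4]>60:
        print(st[i],c[i],[onz(p,np.array(c[i])/[560,420],z)[:2] for z in(57,69)])
# rails: bright gray
w=((hsv[...,1]<40)&(hsv[...,2]>170)).astype(np.uint8)
for lo in (0,1):
    pts=[]
    for u in range(165,375,3):
        col=w[190:320,u]; rows=np.where(col)[0]+190
        base=226-(u-152)*(23/236)
        r=rows[(abs(rows-base)<9)] if lo==0 else rows[abs(rows-(305-(u-180)*(14/205)))<9]
        if len(r)>=3: pts.append(onz(p,[(u+.5)/560,(r.mean()+.5)/420],57)[:2])
    pts=np.array(pts); v=cv2.fitLine(pts.astype(np.float32),cv2.DIST_HUBER,0,.01,.01).ravel()
    print(len(pts),v,"yaw",np.arctan2(-v[0]*np.sign(v[1]),abs(v[1])))
i=cv2.resize(im[185:325,130:410],None,fx=2.8,fy=2.8,interpolation=cv2.INTER_CUBIC);cv2.imwrite("pics/c2.png",i)
```

```text
[350 234  12  36 249] [355.7 249.9] [array([544.9, 193.7]), array([540.3, 190. ])]
[295 239  11  36 219] [299.6 256.1] [array([563.8, 108.7]), array([558.7, 107.4])]
[239 244  13  35 191] [245.1 262.9] [array([583.5,  25.3]), array([577.9,  26.3])]
35 [  0.2  -1.  488.4 136.4] yaw 0.19626054
45 [  0.2  -1.  633.7 110.4] yaw 0.19288488
```

View pics/c2.png

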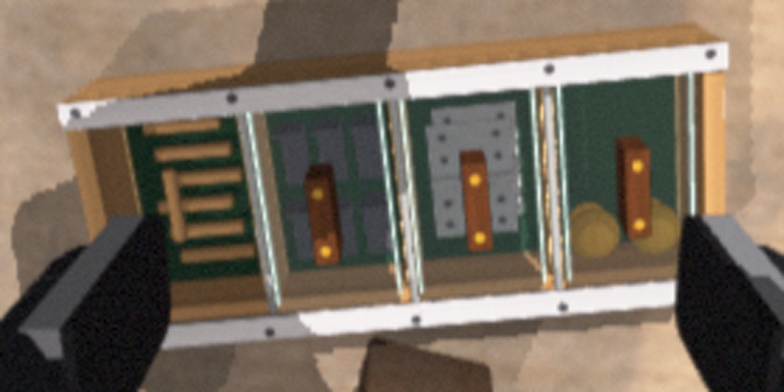

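The crop confirms two brass knobs under the left-most cover (right in the image). Box yaw is 0.195 and its centre about (570,66), with pulls at c≈(578,25), b≈(562,108) and a≈(545,191). I'm approaching c.

```bash
cat >> h.py <<'E'
YAW=.195; xh=np.array([np.cos(YAW),np.sin(YAW),0]); yh=np.array([-np.sin(YAW),np.cos(YAW),0])
C=np.array([569.9,66.4,0])
def box(x,y,z): return C+x*xh+y*yh+[0,0,z]
E
python3 -c "
from h import *
goto(box(0,-42.5,120),YAW)"
```

```text
slide [-12.82  -5.73  23.93] ang [ 0.   0.  -5.5]
```

apply_moves:
  commands:
    - {"claw":0,"slide":[-12.8,-5.7,12],"angular":[0,0,-5.5]}
    - {"claw":0,"slide":[-12.8,-5.7,12],"angular":[0,0,-5.5]}
    - {"claw":0,"slide":[-12.8,-5.7,12],"angular":[0,0,-5.5]}
    - {"claw":0,"slide":[-12.8,-5.7,12],"angular":[0,0,-5.5]}
    - {"claw":0,"slide":[-12.8,-5.7,23.9],"angular":[0,0,-5.5]}
    - {"claw":0,"slide":[-12.8,-5.7,23.9],"angular":[0,0,-5.5]}
    - {"claw":0,"slide":[-12.8,-5.7,23.9],"angular":[0,0,-5.5]}
    - {"claw":0,"slide":[-12.8,-5.7,23.9],"angular":[0,0,-5.5]}
    - {"claw":0,"slide":[-12.8,-5.7,23.9],"angular":[0,0,-5.5]}

```text
t: 5.15
tool_pos: [576.5, 24.6, 117.6]
ee_rot: [-0.097, 0.995, -0.001, -0.003]
contact_force: [0.5, 0.1, 0.5]
opening: 42.7
grip_force: 0.0
```

Run:
```python
from h import *
np.set_printoptions(precision=1,suppress=True)
p=arm.capture("wrist"); cv2.imwrite("pics/w3.png",p["pixels"])
for n in ["cover_b_pull","cover_c_pull","cover_a_pull","cover_run"]:
    for r in arm.mark_of(p,n)[:4]:
        X=onz(p,r["at"],Z[n]);d=X-C;print(n,round(r["p"],2),np.array(r["at"])*[560,420],X,"box",d@xh,d@yh)
s=arm.state();print(s["t"],s["tool_pos"],s["opening"]);goto(box(0,-42.5,57),YAW)
for q in (-42.5,):
  print([proj(p,box(x,q+y,69)) for x in(-26,26) for y in(-7,7)])
```

```text
cover_b_pull 0.95 [405.8 240.9] [565.5 108.2  57. ] box 3.809703972011012 41.880053904580095
cover_c_pull 0.6 [282.9 239.8] [581.1  25.7  57. ] box 3.10218590915714 -42.13761596448864
cover_a_pull 0.57 [538.2 237.7] [545.8 195.9  57. ] box 1.4112311478262307 131.7486520984983
5.4 [579.6  25.9 123.6] 42.671330657057865
slide [ 0.2 -0.1  6.7] ang [0.  0.3 0.1]
[array([271.3, 202.2]), array([293.8, 202.2]), array([271.9, 278.4]), array([292.9, 278.5])]
```

View pics/w3.png

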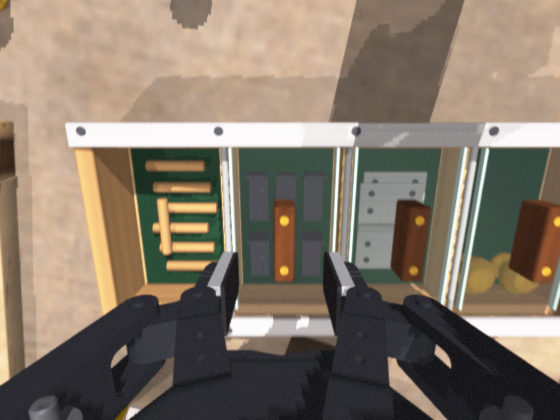

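The view shows pull c at cols 274–296, rows 202–282, well centred between the fingers. I'll check that the arm has settled.

```bash
sed -i 's/^C=np.array.*/C=np.array([571.5,67.4,0])/' h.py
python3 - <<'E'
from h import *
for i in range(3): 
    arm.capture("side"); print(arm.state()["tool_pos"],arm.state()["t"])
goto(box(0,-42.5,57),YAW)
E
```

```text
[579.218647    25.76368644 123.22222659] 5.45
[578.93017589  25.69679501 122.79251195] 5.5
[578.63544167  25.58590343 122.28956542] 5.55
slide [-0.09 -0.01  6.53] ang [0.02 0.21 0.04]
```

apply_moves:
  commands:
    - {"claw":0,"slide":[-0.15,0.07,2],"angular":[0,0,0]}
    - {"claw":0,"slide":[-0.15,0.07,4],"angular":[0,0,0]}
    - {"claw":0,"slide":[-0.15,0.07,5.5],"angular":[0,0,0]}
    - {"claw":0,"slide":[-0.15,0.07,6.3],"angular":[0,0,0]}
    - {"claw":0,"slide":[-0.15,0.07,6.3],"angular":[0,0,0]}
    - {"claw":0,"slide":[-0.15,0.07,6.3],"angular":[0,0,0]}
    - {"claw":0,"slide":[-0.15,0.07,6.3],"angular":[0,0,0]}
    - {"claw":0,"slide":[-0.15,0.07,6.3],"angular":[0,0,0]}
    - {"claw":0,"slide":[-0.15,0.07,6.3],"angular":[0,0,0]}
  squeeze: 40

```text
t: 6.3
tool_pos: [579.9, 26.4, 58.4]
ee_rot: [-0.098, 0.995, 0.0, 0.001]
contact_force: [0.7, -0.2, -0.5]
opening: 43.1
grip_force: 0.0
```

Run:
```python
from h import *
s=arm.state();print(s["t"],s["tool_pos"],s["contact_force"],s["opening"]);goto(box(0,-42.5,57),YAW)
```

```text
6.3 [579.89012043  26.38490218  58.3526621 ] [ 0.70440864 -0.23381435 -0.54366138] 43.064761667275754
slide [ 0.03 -0.06  0.14] ang [0.01 0.12 0.03]
```

Now close.

apply_moves:
  commands:
    - {"claw":-0.5,"slide":[0,0,0],"angular":[0,0,0]}
    - {"claw":-1,"slide":[0,0,0],"angular":[0,0,0]}
    - {"claw":-1,"slide":[0,0,0],"angular":[0,0,0]}
    - {"claw":-1,"slide":[0,0,0],"angular":[0,0,0]}
    - {"claw":-1,"slide":[0,0,0],"angular":[0,0,0]}
    - {"claw":-1,"slide":[0,0,0],"angular":[0,0,0]}
    - {"claw":-1,"slide":[0,0,0],"angular":[0,0,0]}
    - {"claw":-1,"slide":[0,0,0],"angular":[0,0,0]}
  squeeze: 40

```text
t: 6.97
tool_pos: [579.6, 26.3, 57.8]
ee_rot: [-0.098, 0.995, -0.0, 0.0]
contact_force: [-0.5, -0.3, 6.1]
opening: 13.0
grip_force: 41.3
```

apply_moves:
  commands:
    - {"claw":-1,"slide":[0,0,-0.3],"angular":[0,0,0]}
    - {"claw":-1,"slide":[0,0,-0.6],"angular":[0,0,0]}
    - {"claw":-1,"slide":[0,0,-0.6],"angular":[0,0,0]}
    - {"claw":-1,"slide":[0,0,-0.6],"angular":[0,0,0]}
    - {"claw":-1,"slide":[0,0,-0.6],"angular":[0,0,0]}

```text
t: 7.38
tool_pos: [578.9, 26.1, 62.9]
ee_rot: [-0.097, 0.995, -0.0, -0.0]
contact_force: [0.2, -0.2, -0.5]
opening: 13.2
grip_force: 40.7
```

apply_moves:
  commands:
    - {"claw":-1,"slide":[0,-1,-0.05],"angular":[0,0,0]}
    - {"claw":-1,"slide":[0,-2,-0.05],"angular":[0,0,0]}
    - {"claw":-1,"slide":[0,-3,-0.05],"angular":[0,0,0]}
    - {"claw":-1,"slide":[0,-4,-0.05],"angular":[0,0,0]}
    - {"claw":-1,"slide":[0,-5,-0.05],"angular":[0,0,0]}
    - {"claw":-1,"slide":[0,-6,-0.05],"angular":[0,0,0]}
    - {"claw":-1,"slide":[0,-7,-0.05],"angular":[0,0,0]}
    - {"claw":-1,"slide":[0,-8,-0.05],"angular":[0,0,0]}
    - {"claw":-1,"slide":[0,-8.5,-0.05],"angular":[0,0,0]}
    - {"claw":-1,"slide":[0,-8.5,-0.05],"angular":[0,0,0]}
    - {"claw":-1,"slide":[0,-8.5,-0.05],"angular":[0,0,0]}
    - {"claw":-1,"slide":[0,-8.5,-0.05],"angular":[0,0,0]}
    - {"claw":-1,"slide":[0,-8.5,-0.05],"angular":[0,0,0]}

```text
t: 8.47
tool_pos: [595.8, -57.3, 63.8]
ee_rot: [-0.098, 0.995, -0.0, -0.0]
contact_force: [-0.1, -0.5, -0.2]
opening: 12.9
grip_force: 40.7
```

```bash
cat > st.py <<'E'
from h import *
s=arm.state();d=s["tool_pos"]-C;print(round(s["t"],2),"box",d@xh,d@yh,d[2],"F",s["contact_force"].round(1),s["opening"])
E
python3 st.py
```

```text
8.47 box -0.332283055976816 -126.99553079173165 63.75606681370949 F [-0.1 -0.5 -0.2] 12.859099251882764
```

Cover c moved 85 mm freely. Next I lower and open; if it's off it should still drop home.

apply_moves:
  commands:
    - {"claw":-1,"slide":[0,-0.03,0.3],"angular":[0,0,0]}
    - {"claw":-1,"slide":[0,-0.03,0.55],"angular":[0,0,0]}
    - {"claw":-1,"slide":[0,-0.03,0.55],"angular":[0,0,0]}
    - {"claw":-1,"slide":[0,-0.03,0.6],"angular":[0,0,0]}
    - {"claw":-1,"slide":[0,-0.03,0.6],"angular":[0,0,0]}
    - {"claw":-1,"slide":[0,-0.03,0.6],"angular":[0,0,0]}

```text
t: 8.97
tool_pos: [595.8, -57.4, 57.8]
ee_rot: [-0.098, 0.995, -0.0, -0.0]
contact_force: [-0.4, 0.3, 0.4]
opening: 12.9
grip_force: 40.9
```

```bash
python3 st.py
```

```text
8.97 box -0.3648854046802605 -127.17535266385535 57.8430713505451 F [-0.4  0.3  0.4] 12.942386295577334
```

apply_moves:
  commands:
    - {"claw":0,"slide":[0,0,0],"angular":[0,0,0]}
    - {"claw":0,"slide":[0,0,0],"angular":[0,0,0]}
    - {"claw":0,"slide":[0,0,0],"angular":[0,0,0]}
    - {"claw":0,"slide":[0,0,-2],"angular":[0,0,0]}
    - {"claw":0,"slide":[0,0,-5],"angular":[0,0,0]}
    - {"claw":0,"slide":[0,2,-6],"angular":[0,0,0]}
    - {"claw":0,"slide":[0,5,-6],"angular":[0,0,0]}
    - {"claw":0,"slide":[0,8,-6],"angular":[0,0,0]}
    - {"claw":0,"slide":[0,11,-6],"angular":[0,0,0]}
    - {"claw":0,"slide":[0,14,-6],"angular":[0,0,0]}
    - {"claw":0,"slide":[0,16.5,-6],"angular":[0,0,0]}
    - {"claw":0,"slide":[0,17,-6],"angular":[0,0,0]}
    - {"claw":0,"slide":[0,17,-6],"angular":[0,0,0]}
    - {"claw":0,"slide":[0,17,-6],"angular":[0,0,0]}

```text
t: 10.13
tool_pos: [562.8, 109.1, 117.8]
ee_rot: [-0.098, 0.995, -0.0, -0.0]
contact_force: [-0.2, -0.2, 0.6]
opening: 42.8
grip_force: 0.0
```

```bash
python3 st.py
python3 - <<'E'
from h import *
np.set_printoptions(precision=1,suppress=True)
p=arm.capture("wrist"); cv2.imwrite("pics/w4.png",p["pixels"])
for n in ["cover_b_pull"]:
    for r in arm.mark_of(p,n)[:4]:
        X=onz(p,r["at"],57);d=X-C;print(n,round(r["p"],2),np.array(r["at"])*[560,420],X,"box",d@xh,d@yh)
E
python3 st.py
```

```text
10.13 box -0.47646106918306247 42.642673102629075 117.76114156397784 F [-0.2 -0.2  0.6] 42.822845249805496
cover_b_pull 0.75 [280.3 235.2] [564.9 108.   57. ] box 1.4224551742910274 41.0766335902753
10.23 box -0.5162423873566142 41.74550135415167 117.69582773234107 F [-0.8 -0.2  0.6] 42.871732120412524
```

View pics/w4.png

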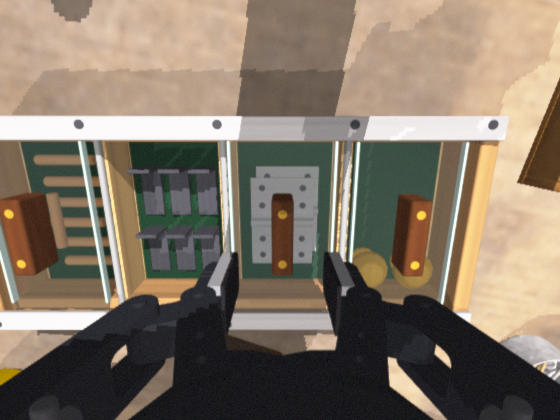

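Cover c is seated in the right-most bay, with its pull at (27,235). Pull b is centred at (283,235). I'll grasp and lift b.

apply_moves:
  commands:
    - {"claw":0,"slide":[0,0,2],"angular":[0,0,0]}
    - {"claw":0,"slide":[0,0,4],"angular":[0,0,0]}
    - {"claw":0,"slide":[0,0,5.5],"angular":[0,0,0]}
    - {"claw":0,"slide":[0,0,6],"angular":[0,0,0]}
    - {"claw":0,"slide":[0,0,6],"angular":[0,0,0]}
    - {"claw":0,"slide":[0,0,6],"angular":[0,0,0]}
    - {"claw":-0.5,"slide":[0,0,6],"angular":[0,0,0]}
    - {"claw":-1,"slide":[0,0,6],"angular":[0,0,0]}
    - {"claw":-1,"slide":[0,0,6],"angular":[0,0,0]}
    - {"claw":-1,"slide":[0,0,6],"angular":[0,0,0]}
    - {"claw":-1,"slide":[0,0,6],"angular":[0,0,0]}
    - {"claw":-1,"slide":[0,0,6],"angular":[0,0,0]}
    - {"claw":-1,"slide":[0,0,6],"angular":[0,0,0]}
    - {"claw":-1,"slide":[0,0,6],"angular":[0,0,0]}

```text
t: 11.4
tool_pos: [563.6, 109.6, 59.1]
ee_rot: [-0.098, 0.995, 0.0, 0.001]
contact_force: [-0.4, -0.3, 6.1]
opening: 12.8
grip_force: 42.0
```

```bash
python3 st.py
```

```text
11.4 box 0.45530452058134946 42.908645504334146 59.080817194536145 F [-0.4 -0.3  6.1] 12.798138540780968
```

apply_moves:
  commands:
    - {"claw":-1,"slide":[0,0,-0.3],"angular":[0,0,0]}
    - {"claw":-1,"slide":[0,0,-0.65],"angular":[0,0,0]}
    - {"claw":-1,"slide":[0,0,-0.65],"angular":[0,0,0]}
    - {"claw":-1,"slide":[0,0,-0.65],"angular":[0,0,0]}
    - {"claw":-1,"slide":[0,0,-0.65],"angular":[0,0,0]}
    - {"claw":-1,"slide":[0,-1,-0.65],"angular":[0,0,0]}
    - {"claw":-1,"slide":[0,-2,-0.65],"angular":[0,0,0]}
    - {"claw":-1,"slide":[0,-3,-0.65],"angular":[0,0,0]}
    - {"claw":-1,"slide":[0,-4,-0.65],"angular":[0,0,0]}
    - {"claw":-1,"slide":[0,-5,-0.65],"angular":[0,0,0]}
    - {"claw":-1,"slide":[0,-6,-0.65],"angular":[0,0,0]}
    - {"claw":-1,"slide":[0,-7,-0.65],"angular":[0,0,0]}
    - {"claw":-1,"slide":[0,-8,-0.65],"angular":[0,0,0]}
    - {"claw":-1,"slide":[0,-8.5,-0.65],"angular":[0,0,0]}
    - {"claw":-1,"slide":[0,-8.5,-0.65],"angular":[0,0,0]}
    - {"claw":-1,"slide":[0,-8.5,-0.65],"angular":[0,0,0]}
    - {"claw":-1,"slide":[0,-8.5,-0.65],"angular":[0,0,0]}

```text
t: 12.82
tool_pos: [579.3, 26.1, 64.3]
ee_rot: [-0.098, 0.995, 0.0, 0.0]
contact_force: [0.2, 0.5, -0.8]
opening: 13.3
grip_force: 41.1
```

```bash
python3 st.py
```

```text
12.82 box -0.3154346500587675 -42.03450240372179 64.3110011695054 F [ 0.2  0.5 -0.8] 13.335942084935159
```

apply_moves:
  commands:
    - {"claw":-1,"slide":[0,-0.05,0.3],"angular":[0,0,0]}
    - {"claw":-1,"slide":[0,-0.05,0.6],"angular":[0,0,0]}
    - {"claw":-1,"slide":[0,-0.05,0.65],"angular":[0,0,0]}
    - {"claw":-1,"slide":[0,-0.05,0.65],"angular":[0,0,0]}
    - {"claw":-1,"slide":[0,-0.05,0.65],"angular":[0,0,0]}
    - {"claw":-1,"slide":[0,-0.05,0.65],"angular":[0,0,0]}

```text
t: 13.32
tool_pos: [579.6, 26.0, 59.1]
ee_rot: [-0.098, 0.995, -0.0, 0.0]
contact_force: [-2.7, 0.8, 7.6]
opening: 13.3
grip_force: 42.2
```

```bash
python3 st.py
```

```text
13.32 box -0.03536736929233686 -42.23982368414677 59.05273550439475 F [-2.7  0.8  7.6] 13.310871253297668
```

apply_moves:
  commands:
    - {"claw":0,"slide":[0,0,0],"angular":[0,0,0]}
    - {"claw":0,"slide":[0,0,0],"angular":[0,0,0]}
    - {"claw":0,"slide":[0,0,0],"angular":[0,0,0]}
    - {"claw":0,"slide":[0,0,-2],"angular":[0,0,0]}
    - {"claw":0,"slide":[0,0,-5],"angular":[0,0,0]}
    - {"claw":0,"slide":[0,2,-6],"angular":[0,0,0]}
    - {"claw":0,"slide":[0,5,-6],"angular":[0,0,0]}
    - {"claw":0,"slide":[0,8,-6],"angular":[0,0,0]}
    - {"claw":0,"slide":[0,11,-6],"angular":[0,0,0]}
    - {"claw":0,"slide":[0,14,-6],"angular":[0,0,0]}
    - {"claw":0,"slide":[0,16.5,-6],"angular":[0,0,0]}
    - {"claw":0,"slide":[0,17,-6],"angular":[0,0,0]}
    - {"claw":0,"slide":[0,17,-6],"angular":[0,0,0]}
    - {"claw":0,"slide":[0,17,-6],"angular":[0,0,0]}
    - {"claw":0,"slide":[0,17,-6],"angular":[0,0,0]}

```text
t: 14.57
tool_pos: [546.4, 191.1, 117.5]
ee_rot: [-0.097, 0.995, -0.0, -0.0]
contact_force: [0.0, -0.7, 0.2]
opening: 42.5
grip_force: 0.0
```

```bash
python3 st.py
python3 - <<'E'
from h import *
np.set_printoptions(precision=1,suppress=True)
p=arm.capture("wrist"); cv2.imwrite("pics/w5.png",p["pixels"])
for n in ["cover_a_pull","cover_b_pull"]:
    for r in arm.mark_of(p,n)[:4]:
        X=onz(p,r["at"],57);d=X-C;print(n,round(r["p"],2),np.array(r["at"])*[560,420],X,"box",d@xh,d@yh)
hsv=cv2.cvtColor(p["pixels"],cv2.COLOR_BGR2HSV)
m=((hsv[...,0]<12)&(hsv[...,1]>120)&(hsv[...,2]>40)).astype(np.uint8); n,l,st,c=cv2.connectedComponentsWithStats(m)
for i in range(1,n):
    if st[i,4]>400: print(st[i],c[i],(onz(p,c[i]/[560,420],69)-C)@yh)
E
python3 st.py
```

```text
14.57 box -0.6571117091199055 126.25899992557191 117.53253960588113 F [ 0.  -0.7  0.2] 42.484645659725956
cover_a_pull 0.79 [290.4 235. ] [546.9 196.7  57. ] box 0.9632958579221275 131.5936262962839
cover_b_pull 0.9 [ 30.5 234.2] [580.7  22.9  57. ] box 0.36777807529395096 -45.413072757448504
[   0  194   60   82 2891] [ 30.  232.7] -35.044192709673176
[ 277  195   22   82 1374] [287.1 234.2] 129.10748040002633
14.72 box -0.45766746056144814 126.11265463877193 117.76081991104789 F [-0.1 -1.   0.3] 42.40125120453162
```

apply_moves:
  commands:
    - {"claw":0,"slide":[0,0.2,2],"angular":[0,0,0]}
    - {"claw":0,"slide":[0,0.2,4],"angular":[0,0,0]}
    - {"claw":0,"slide":[0,0.2,5.5],"angular":[0,0,0]}
    - {"claw":0,"slide":[0,0.2,6],"angular":[0,0,0]}
    - {"claw":0,"slide":[0,0.2,6],"angular":[0,0,0]}
    - {"claw":0,"slide":[0,0.2,6],"angular":[0,0,0]}
    - {"claw":-0.5,"slide":[0,0.2,6],"angular":[0,0,0]}
    - {"claw":-1,"slide":[0,0.2,6],"angular":[0,0,0]}
    - {"claw":-1,"slide":[0,0.2,6],"angular":[0,0,0]}
    - {"claw":-1,"slide":[0,0.2,6],"angular":[0,0,0]}
    - {"claw":-1,"slide":[0,0.2,6],"angular":[0,0,0]}
    - {"claw":-1,"slide":[0,0.2,6],"angular":[0,0,0]}
    - {"claw":-1,"slide":[0,0.2,6],"angular":[0,0,0]}
    - {"claw":-1,"slide":[0,0.2,6],"angular":[0,0,0]}

```text
t: 15.88
tool_pos: [546.8, 194.6, 59.1]
ee_rot: [-0.098, 0.995, 0.0, 0.001]
contact_force: [-1.1, 0.3, 5.2]
opening: 12.8
grip_force: 42.1
```

```bash
python3 st.py
```

```text
15.88 box 0.3762455283917258 129.55554545120884 59.07480139386869 F [-1.1  0.3  5.2] 12.82732149888451
```

apply_moves:
  commands:
    - {"claw":-1,"slide":[0,0,-0.3],"angular":[0,0,0]}
    - {"claw":-1,"slide":[0,0,-0.65],"angular":[0,0,0]}
    - {"claw":-1,"slide":[0,0,-0.65],"angular":[0,0,0]}
    - {"claw":-1,"slide":[0,0,-0.65],"angular":[0,0,0]}
    - {"claw":-1,"slide":[0,0,-0.65],"angular":[0,0,0]}
    - {"claw":-1,"slide":[0,-1,-0.65],"angular":[0,0,0]}
    - {"claw":-1,"slide":[0,-2,-0.65],"angular":[0,0,0]}
    - {"claw":-1,"slide":[0,-3,-0.65],"angular":[0,0,0]}
    - {"claw":-1,"slide":[0,-4,-0.65],"angular":[0,0,0]}
    - {"claw":-1,"slide":[0,-5,-0.65],"angular":[0,0,0]}
    - {"claw":-1,"slide":[0,-6,-0.65],"angular":[0,0,0]}
    - {"claw":-1,"slide":[0,-7,-0.65],"angular":[0,0,0]}
    - {"claw":-1,"slide":[0,-8,-0.65],"angular":[0,0,0]}
    - {"claw":-1,"slide":[0,-8.6,-0.65],"angular":[0,0,0]}
    - {"claw":-1,"slide":[0,-8.6,-0.65],"angular":[0,0,0]}
    - {"claw":-1,"slide":[0,-8.6,-0.65],"angular":[0,0,0]}
    - {"claw":-1,"slide":[0,-8.6,-0.65],"angular":[0,0,0]}

```text
t: 17.3
tool_pos: [562.8, 110.0, 64.3]
ee_rot: [-0.098, 0.995, 0.0, 0.0]
contact_force: [0.4, -0.2, -0.3]
opening: 12.8
grip_force: 41.3
```

```bash
python3 st.py
```

```text
17.3 box -0.2814606971639811 43.46023852890076 64.33472935656195 F [ 0.4 -0.2 -0.3] 12.835446717974527
```

apply_moves:
  commands:
    - {"claw":-1,"slide":[0,-0.08,0.2],"angular":[0,0,0]}
    - {"claw":-1,"slide":[0,-0.08,0.6],"angular":[0,0,0]}
    - {"claw":-1,"slide":[0,-0.08,0.65],"angular":[0,0,0]}
    - {"claw":-1,"slide":[0,-0.08,0.65],"angular":[0,0,0]}
    - {"claw":-1,"slide":[0,-0.08,0.65],"angular":[0,0,0]}
    - {"claw":-1,"slide":[0,-0.08,0.65],"angular":[0,0,0]}

```text
t: 17.8
tool_pos: [563.4, 109.6, 59.1]
ee_rot: [-0.098, 0.995, 0.0, 0.001]
contact_force: [-2.0, -0.4, 7.8]
opening: 12.7
grip_force: 42.3
```

```bash
python3 st.py;python3 -c "
from h import *
goto(box(-30,60,300),YAW);goto([462,-338,150],.195)"
```

```text
17.8 box 0.19144935867353902 42.959193163290436 59.087936183476614 F [-2.  -0.4  7.8] 12.698739632611032
slide [  2.98   1.71 -24.1 ] ang [-0.01  0.08  0.1 ]
slide [ 18.68 -41.91  -9.11] ang [-0.01  0.08  0.1 ]
```

apply_moves:
  commands:
    - {"claw":0,"slide":[0,0,0],"angular":[0,0,0]}
    - {"claw":0,"slide":[0,0,0],"angular":[0,0,0]}
    - {"claw":0,"slide":[0,0,0],"angular":[0,0,0]}
    - {"claw":0,"slide":[0,0,-2],"angular":[0,0,0]}
    - {"claw":0,"slide":[0,0,-5],"angular":[0,0,0]}
    - {"claw":0,"slide":[2,2,-12],"angular":[0,0,0]}
    - {"claw":0,"slide":[4,2,-18],"angular":[0,0,0]}
    - {"claw":0,"slide":[4,2,-18],"angular":[0,0,0]}
    - {"claw":0,"slide":[4,2,-18],"angular":[0,0,0]}

```text
t: 18.55
tool_pos: [521.0, 121.8, 244.3]
ee_rot: [-0.098, 0.995, 0.001, 0.005]
contact_force: [0.6, -0.4, -0.3]
opening: 42.9
grip_force: 0.0
```

Run:
```python
from h import *
np.set_printoptions(precision=1,suppress=True)
p=arm.capture("wrist"); cv2.imwrite("pics/w6.png",p["pixels"])
for n in ["knob_bay","cover_run"]:
    for r in arm.mark_of(p,n)[:2]:
        X=onz(p,r["at"],Z[n]);d=X-C;print(n,round(r["p"],2),np.array(r["at"])*[560,420],X,"box",d@xh,d@yh)
s=arm.state();print(s["t"],s["tool_pos"],s["joint_pos"]);goto([440,-335,200],YAW+np.pi/2)
```

```text
knob_bay 0.66 [334.6 214.9] [546.7 195.7   7.5] box 0.49122918570074264 130.69918330471913
cover_run 0.62 [228.1 225.6] [573.8  69.3  45. ] box 2.6097599391682187 1.3990756453938893
18.7 [519.8 121.3 239. ] [ 0.5  0.2 -0.2 -0.  -1.1 -1.9]
slide [ 16.7 -43.2   3.8] ang [ -0.1   0.2 -90. ]
```

View pics/w6.png

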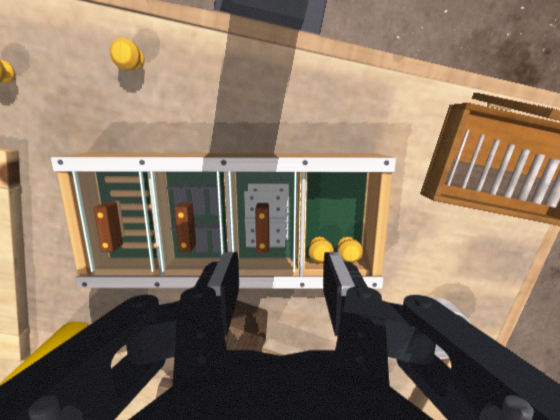

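All three covers sit over the three right bays, with pulls at (107,227), (185,227) and (262,227). The left bay is open, with its fixed knobs at (320,248) and (348,250). Now the knob, approaching at the same yaw so the camera stays clear of the cabinet.

apply_moves:
  commands:
    - {"claw":0,"slide":[16,-45,3],"angular":[0,0,0]}
    - {"claw":0,"slide":[16,-45,3],"angular":[0,0,0]}
    - {"claw":0,"slide":[16,-45,3],"angular":[0,0,0]}
    - {"claw":0,"slide":[16,-45,3],"angular":[0,0,0]}
    - {"claw":0,"slide":[16,-45,3],"angular":[0,0,0]}
    - {"claw":0,"slide":[16,-45,3],"angular":[0,0,0]}
    - {"claw":0,"slide":[16,-45,3],"angular":[0,0,0]}
    - {"claw":0,"slide":[16,-45,3],"angular":[0,0,0]}
    - {"claw":0,"slide":[16,-45,3],"angular":[0,0,0]}
    - {"claw":0,"slide":[16,-45,3],"angular":[0,0,0]}
    - {"claw":0,"slide":[16,-45,3],"angular":[0,0,0]}
    - {"claw":0,"slide":[16,-45,3],"angular":[0,0,0]}
    - {"claw":0,"slide":[16,-45,3],"angular":[0,0,0]}
    - {"claw":0,"slide":[16,-45,3],"angular":[0,0,0]}

```text
t: 19.87
tool_pos: [448.9, -352.4, 205.0]
ee_rot: [-0.096, 0.995, 0.001, -0.002]
contact_force: [0.3, -0.2, 0.1]
opening: 42.4
grip_force: 0.0
```

```bash
cat > kn.py <<'E'
from h import *
np.set_printoptions(precision=1,suppress=True)
p=arm.capture("wrist"); print(arm.state()["t"],arm.state()["tool_pos"],arm.state()["joint_pos"])
for r in arm.mark_of(p,"brass_knob_centre")[:5]:
    print(round(r["p"],2),np.array(r["at"])*[560,420],onz(p,r["at"],15))
hsv=cv2.cvtColor(p["pixels"],cv2.COLOR_BGR2HSV)
m=((abs(hsv[...,0].astype(int)-21)<7)&(hsv[...,1]>170)&(hsv[...,2]>90)).astype(np.uint8); n,l,st,c=cv2.connectedComponentsWithStats(m)
for i in range(1,n):
    if st[i,4]>150: print(st[i],c[i],onz(p,c[i]/[560,420],22))
E
python3 kn.py; python3 -c "
from h import *
p=arm.capture('side')
goto([462,-338,110],YAW)"
```

```text
19.9167 [ 449.3 -351.6  205.6] [-0.4  0.3 -0.2 -0.  -1.1 -1. ]
0.96 [537.7 212. ] [414.2 -69.6  15. ]
0.75 [287.4 209.3] [ 464.  -342.7   15. ]
0.7 [403.8 227.9] [ 460.2 -210.    15. ]
0.66 [352.6 181. ] [ 419.8 -280.    15. ]
[341 167  28  28 612] [354.2 180.6] [ 418.2 -280.3   22. ]
[275 198  27  27 562] [288.3 210.7] [ 463.6 -342.    22. ]
[519 201  40  26 775] [539.7 212.7] [413.8 -73.7  22. ]
[390 213  30  27 629] [404.4 225.7] [ 456.  -213.5   22. ]
slide [-1.43  1.    9.68] ang [ 0.07 -0.09  0.08]
```

The target is the knob at pixel (288,210), about (463.5,-342). It is 576 mm from the base; the other three are 505 mm or less.

apply_moves:
  commands:
    - {"claw":0.1,"slide":[-1.6,0.7,4],"angular":[0,0,0]}
    - {"claw":0.1,"slide":[-1.6,0.7,8],"angular":[0,0,0]}
    - {"claw":0.1,"slide":[-1.6,0.7,12],"angular":[0,0,0]}
    - {"claw":0.1,"slide":[-1.6,0.7,12.5],"angular":[0,0,0]}
    - {"claw":0.1,"slide":[-1.6,0.7,12.5],"angular":[0,0,0]}
    - {"claw":0.1,"slide":[-1.6,0.7,12.5],"angular":[0,0,0]}
    - {"claw":0.1,"slide":[-1.6,0.7,12.5],"angular":[0,0,0]}

```text
t: 20.6
tool_pos: [466.6, -342.2, 85.8]
ee_rot: [-0.098, 0.995, -0.002, 0.002]
contact_force: [0.4, -0.2, 0.5]
opening: 46.8
grip_force: 0.0
```

```bash
python3 kn.py;  python3 -c "
from h import *
goto([463.5,-341.5,11.5],YAW)"
```

```text
20.65 [ 466.4 -342.3   85.8] [-0.4  0.5 -0.3  0.  -0.8 -1. ]
0.86 [463. 250.] [ 457.6 -210.9   15. ]
0.68 [386.7 180.9] [ 419.9 -279.6   15. ]
0.56 [282.9 223.9] [ 463.9 -342.7   15. ]
[ 365  157   49   46 1701] [389.4 179.4] [ 417.9 -280.8   22. ]
[ 263  205   44   43 1454] [284.1 226.3] [ 463.3 -342.    22. ]
[ 438  229   53   44 1705] [464.6 249.9] [ 455.4 -214.8   22. ]
slide [0.27 0.15 7.41] ang [-0.18  0.25  0.05]
```

apply_moves:
  commands:
    - {"claw":0.1,"slide":[0.25,0.07,2.5],"angular":[0,0,0]}
    - {"claw":0.1,"slide":[0.25,0.07,5],"angular":[0,0,0]}
    - {"claw":0.1,"slide":[0.25,0.07,6.7],"angular":[0,0,0]}
    - {"claw":0.1,"slide":[0.25,0.07,7.3],"angular":[0,0,0]}
    - {"claw":0.1,"slide":[0.25,0.07,7.3],"angular":[0,0,0]}
    - {"claw":0.1,"slide":[0.25,0.07,7.3],"angular":[0,0,0]}
    - {"claw":0.1,"slide":[0.25,0.07,7.3],"angular":[0,0,0]}
    - {"claw":0.1,"slide":[0.25,0.07,7.3],"angular":[0,0,0]}

```text
t: 21.37
tool_pos: [463.0, -341.9, 11.4]
ee_rot: [-0.098, 0.995, -0.001, 0.001]
contact_force: [0.5, -0.5, 0.5]
opening: 47.0
grip_force: 0.0
```

```bash
python3 kn.py;  python3 -c "
from h import *
goto([463.5,-342.2,11.5],YAW)"
```

```text
21.4167 [ 462.8 -341.8   11.2] [-0.4  0.6 -0.4  0.  -0.6 -1. ]
0.88 [438.5 216. ] [ 419.9 -279.5   15. ]
0.65 [544.9 312. ] [ 456.6 -212.    15. ]
0.61 [283.2 277.8] [ 463.5 -341.9   15. ]
[ 402  181   83   70 4205] [445.3 213.9] [ 417.2 -281.1   22. ]
[ 250  246   67   70 3530] [283.2 282.1] [ 462.1 -342.2   22. ]
[ 503  279   57   72 2632] [536.3 312.5] [ 454.4 -223.5   22. ]
slide [-0.08 -0.06 -0.05] ang [-0.07  0.11  0.03]
```

Well centred, so I'm closing on it.

apply_moves:
  commands:
    - {"claw":-0.3,"slide":[0,0,-0.05],"angular":[0,0,0]}
    - {"claw":-0.8,"slide":[0,0,-0.05],"angular":[0,0,0]}
    - {"claw":-0.8,"slide":[0,0,-0.05],"angular":[0,0,0]}
    - {"claw":-0.8,"slide":[0,0,-0.05],"angular":[0,0,0]}
    - {"claw":-0.8,"slide":[0,0,-0.05],"angular":[0,0,0]}
    - {"claw":-0.8,"slide":[0,0,-0.05],"angular":[0,0,0]}
    - {"claw":-0.8,"slide":[0,0,-1],"angular":[0,0,0]}
    - {"claw":-0.8,"slide":[0,0,-2],"angular":[0,0,0]}
    - {"claw":-0.8,"slide":[0,0,-2],"angular":[0,0,0]}
    - {"claw":-0.8,"slide":[0,0,-2],"angular":[0,0,0]}
  squeeze: 40

```text
t: 22.3
tool_pos: [462.5, -341.7, 30.7]
ee_rot: [-0.098, 0.995, -0.0, 0.001]
contact_force: [0.7, -0.3, -0.2]
opening: 28.3
grip_force: 39.5
```

```bash
python3 kn.py;  python3 -c "
from h import *
goto(box(-18,127.5,150),YAW+np.pi/2)"
```

```text
22.35 [ 462.  -341.5   30.1] [-0.4  0.5 -0.4 -0.  -0.7 -1. ]
0.76 [280.1 280.7] [ 474.9 -340.8   15. ]
0.67 [418.8 205.2] [ 419.3 -279.7   15. ]
0.62 [516.8 298.3] [ 459.8 -209.5   15. ]
[ 388  175   70   61 3114] [424.2 204.1] [ 417.2 -280.9   22. ]
[ 249  248   63   70 3479] [280.6 283.7] [ 472.9 -340.9   22. ]
[ 479  264   78   62 3206] [519.4 294.6] [ 454.5 -215.8   22. ]
slide [-16.9   50.73 -12.01] ang [ 1.000e-02  1.000e-02 -8.999e+01]
```

apply_moves:
  commands:
    - {"claw":-0.8,"slide":[0,0,-4],"angular":[0,0,0]}
    - {"claw":-0.8,"slide":[0,0,-8],"angular":[0,0,0]}
    - {"claw":-0.8,"slide":[0,0,-12],"angular":[0,0,0]}
    - {"claw":-0.8,"slide":[-16.9,50.7,-12],"angular":[0,0,-90]}
    - {"claw":-0.8,"slide":[-16.9,50.7,-12],"angular":[0,0,-90]}
    - {"claw":-0.8,"slide":[-16.9,50.7,-12],"angular":[0,0,-90]}
    - {"claw":-0.8,"slide":[-16.9,50.7,-12],"angular":[0,0,-90]}
    - {"claw":-0.8,"slide":[-16.9,50.7,-12],"angular":[0,0,-90]}
    - {"claw":-0.8,"slide":[-16.9,50.7,-12],"angular":[0,0,-90]}
    - {"claw":-0.8,"slide":[-16.9,50.7,-12],"angular":[0,0,-90]}
    - {"claw":-0.8,"slide":[-16.9,50.7,-12],"angular":[0,0,-90]}
    - {"claw":-0.8,"slide":[-16.9,50.7,-12],"angular":[0,0,-90]}
    - {"claw":-0.8,"slide":[-16.9,50.7,-12],"angular":[0,0,-90]}
    - {"claw":-0.8,"slide":[-16.9,50.7,-12],"angular":[0,0,-90]}
    - {"claw":-0.8,"slide":[-16.9,50.7,-12],"angular":[0,0,-90]}
    - {"claw":-0.8,"slide":[-16.9,50.7,-12],"angular":[0,0,-90]}
    - {"claw":-0.8,"slide":[-16.9,50.7,-12],"angular":[0,0,-90]}
    - {"claw":-0.8,"slide":[-16.9,50.7,-12],"angular":[0,0,-90]}
    - {"claw":-0.8,"slide":[-16.9,50.7,-12],"angular":[0,0,-90]}
    - {"claw":-0.8,"slide":[-16.9,50.7,-12],"angular":[0,0,-90]}

```text
t: 24.07
tool_pos: [528.8, 187.5, 149.4]
ee_rot: [0.772, -0.635, -0.0, 0.001]
contact_force: [-0.0, 0.2, -0.6]
opening: 28.2
grip_force: 39.8
```

```bash
python3 st.py; python3 kn.py;  python3 -c "
from h import *
p=arm.capture('wrist')
goto(box(-18,127.5,19.5),YAW+np.pi/2)
print(proj(p,box(41,109.5,26)),proj(p,box(41,145.5,26)))"
```

```text
24.07 box -18.648455361464567 126.12130181440612 149.3715007476661 F [-0.   0.2 -0.6] 28.170462743003487
24.1167 [529.  187.4 149.6] [ 0.6  0.4 -0.3 -0.  -0.9 -0.4]
0.97 [282.2 280.7] [513.1 259.2  15. ]
[194 178  36  36 990] [211.3 195.3] [591.2 186.2  22. ]
[197 217  35  36 944] [214.3 234.6] [583.7 221.9  22. ]
[ 249  248   64   72 3481] [280.7 283.7] [514.7 259.   22. ]
slide [-0.15 -0.02 13.04] ang [ 0.01 -0.   -0.08]
[212.1762286 192.8157593] [214.63858421 232.20939119]
```

The fixed knobs appear within 2 px of where the box pose predicts. Descending.

apply_moves:
  commands:
    - {"claw":-0.8,"slide":[-0.2,0,3],"angular":[0,0,0]}
    - {"claw":-0.8,"slide":[-0.2,0,6],"angular":[0,0,0]}
    - {"claw":-0.8,"slide":[-0.2,0,9],"angular":[0,0,0]}
    - {"claw":-0.8,"slide":[-0.2,0,11],"angular":[0,0,0]}
    - {"claw":-0.8,"slide":[-0.2,0,12],"angular":[0,0,0]}
    - {"claw":-0.8,"slide":[-0.2,0,12.5],"angular":[0,0,0]}
    - {"claw":-0.8,"slide":[-0.2,0,12.8],"angular":[0,0,0]}
    - {"claw":-0.8,"slide":[-0.2,0,12.8],"angular":[0,0,0]}
    - {"claw":-0.8,"slide":[-0.2,0,12.8],"angular":[0,0,0]}
    - {"claw":-0.8,"slide":[-0.2,0,12.8],"angular":[0,0,0]}

```text
t: 25.05
tool_pos: [529.7, 191.1, 23.1]
ee_rot: [0.773, -0.635, 0.0, -0.001]
contact_force: [-0.7, 0.7, -0.5]
opening: 28.4
grip_force: 39.8
```

```bash
python3 st.py
```

```text
25.05 box -17.050925967130965 129.4917579122988 23.138223674956826 F [-0.7  0.7 -0.5] 28.432622581040963
```

apply_moves:
  commands:
    - {"claw":-0.8,"slide":[0.1,0,0.1],"angular":[0,0,0]}
    - {"claw":-0.8,"slide":[0.1,0,0.2],"angular":[0,0,0]}
    - {"claw":-0.8,"slide":[0.1,0,0.25],"angular":[0,0,0]}
    - {"claw":-0.8,"slide":[0.1,0,0.25],"angular":[0,0,0]}
    - {"claw":-0.8,"slide":[0.1,0,0.25],"angular":[0,0,0]}
    - {"claw":-0.8,"slide":[0.1,0,0.25],"angular":[0,0,0]}
    - {"claw":-0.8,"slide":[0.1,0,0.25],"angular":[0,0,0]}

```text
t: 25.63
tool_pos: [529.1, 189.7, 19.3]
ee_rot: [0.773, -0.635, 0.0, 0.0]
contact_force: [-0.0, -0.2, -1.3]
opening: 28.7
grip_force: 39.8
```

```bash
python3 st.py
```

```text
25.63 box -17.901363684449834 128.1913652299161 19.312612221397657 F [-0.  -0.2 -1.3] 28.660690515261035
```

apply_moves:
  commands:
    - {"claw":-0.8,"slide":[0,0,0.05],"angular":[0,0,0]}
    - {"claw":-0.8,"slide":[0,0,0.1],"angular":[0,0,0]}
    - {"claw":-0.8,"slide":[0,0,0.1],"angular":[0,0,0]}
    - {"claw":-0.8,"slide":[0,0,0.1],"angular":[0,0,0]}

```text
t: 25.97
tool_pos: [529.2, 189.7, 18.7]
ee_rot: [0.773, -0.635, 0.0, -0.0]
contact_force: [-0.8, -0.8, 3.2]
opening: 28.3
grip_force: 39.9
```

Contact with the felt (about 3.7 N). Release and rise.

apply_moves:
  commands:
    - {"claw":-0.2,"slide":[0,0,0],"angular":[0,0,0]}
    - {"claw":-0.1,"slide":[0,0,0],"angular":[0,0,0]}
    - {"claw":-0.1,"slide":[0,0,0],"angular":[0,0,0]}
    - {"claw":-0.1,"slide":[0,0,0],"angular":[0,0,0]}
    - {"claw":-0.1,"slide":[0,0,-1],"angular":[0,0,0]}
    - {"claw":-0.1,"slide":[0,0,-3],"angular":[0,0,0]}
    - {"claw":-0.1,"slide":[0,0,-6],"angular":[0,0,0]}
    - {"claw":-0.1,"slide":[0,0,-10],"angular":[0,0,0]}
    - {"claw":-0.1,"slide":[4,0,-14],"angular":[0,0,0]}
    - {"claw":-0.1,"slide":[4,0,-18],"angular":[0,0,0]}
    - {"claw":-0.1,"slide":[4,0,-20],"angular":[0,0,0]}
    - {"claw":-0.1,"slide":[4,0,-20],"angular":[0,0,0]}
    - {"claw":-0.1,"slide":[4,0,-20],"angular":[0,0,0]}

```text
t: 27.05
tool_pos: [536.2, 150.2, 219.9]
ee_rot: [0.772, -0.635, -0.0, -0.001]
contact_force: [-0.1, 0.0, -0.4]
opening: 38.4
grip_force: 0.0
```

```bash
python3 kn.py
python3 - <<'E'
from h import *
p=arm.capture("wrist"); cv2.imwrite("pics/w7.png",p["pixels"])
for n in ["glue_bottle","screw_tin"]: print(n,[(r["p"],onz(p,r["at"],0)) for r in arm.mark_of(p,n)[:1]])
E
python3 st.py
```

```text
27.1 [535.4 150.  218. ] [ 0.6  0.3 -0.2 -0.  -1.1 -0.4]
0.58 [283.  229.7] [525.2 193.6  15. ]
[431   0  36  16 433] [446.2   6.1] [416.9 -59.   22. ]
[215 202  27  27 575] [228.4 214.9] [590.1 186.   22. ]
[268 216  27  27 562] [280.8 229.1] [528.4 191.1  22. ]
[217 231  26  26 464] [229.7 242.8] [583.6 219.1  22. ]
glue_bottle [(0.47, array([566.85157245,  69.2648504 ,   0.        ]))]
screw_tin []
27.3 box -19.041420179026932 88.10590431507426 216.44797323759164 F [-0.4 -0.3  0.5] 38.272259914353896
```

View pics/w7.png

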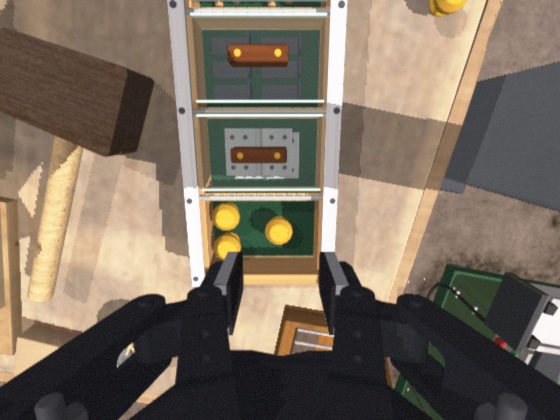

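The knob stands upright in the open bay at (280,230), beside the two fixed ones at (228,215) and (229,243). The covers are seated clear of that bay, so I'm handing in.

```bash
python3 -c "
from h import *
print(arm.hand_in())"
```

```text
the job is handed in; nothing more can be done
None
```

I moved the three covers one seat to the right, stood the farthest knob upright in the left-most bay with the other brass knobs, and handed the job in at about 27 s of the 67 s allowed; I did not re-check the glue bottle and screw tin in a final picture.

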